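Fit a keyed sanding cone to the bench grinding spindle and hold it home

TASK

Take the orange sanding cone out of the wooden tool block and fit it to the locked grinding spindle in the bench: lower its keyed shank into the hub, turn it until the key slips into the keyway, and keep pushing until the collar is fully home on the hub's face. Finish still gripping the cone and pressing it home against the ejector spring, so that the clamp screw can be tightened; do not let go, and leave the other two heads, the glue tin and the shoe last where they are.

Things in the scene. Friction and masses are not known exactly. Their poses are not given: they have to be found in the camera images.
- cone_grip (a point): On the axis of the orange sanding cone, 118 mm above its shank end, 22 mm above its flat top: where to grip its steel spanner boss. The boss is 24 mm across its two flats (facing the cone's x and -x), 30 mm along y, and stands from the cone's top to 16 mm above this point. Axes as cone.
- cone: Orange sanding cone, loose, 0.36 to 0.54 kg, standing in a hole of the block. Origin at its shank's lower end, z up its axis. Upwards: shank 24 mm in diameter, 40 long (end chamfered to 16 mm over 5 mm); flat collar, diameter 48, at 40 to 46 mm; abrasive cone 46 to 96 mm, diameter 74 below, 50 on top; boss to 134 mm.
- cone_tip (a point): Lower end of the cone's shank, on its axis (axes as cone). The key sticks out of the shank to the cone's +x: 8 mm wide, out to 16.5 mm from the axis, from 14 to 40 mm above this point; the first 14 mm are plain round, a pilot. A yellow line on top of the boss and cone points from the axis to the key's side.
- hub_mouth (a point): Centre of the hub's face on the spindle, 75 mm above the bench, where the vertical bore (26 mm in diameter) begins; axes as spindle. The key rests on the face with the shank 14 mm deep; in the keyway, the shank goes 40 mm deep, collar on the face. The hub is a steel ring 56 mm in diameter and does not turn.
- spindle: Grinding spindle fixed in the bench; origin on its axis at bench height, x to the white front mark on its flange (150 mm across), z up. The hub's one keyway, 10 mm wide, reaching 18 mm from the axis, lies anywhere within 35 degrees either side of x: see it (dark slot, yellow line beyond) or feel for it. Blue dust chute at -y, red lock knob at +y, both at most 50 mm high.
- ejector (a joint): Brass spring plunger at the bottom of the bore, its top 30 mm below the hub's face; slides down: 0 m untouched, 0.010 m when a shank is fully home. 5 N starts it and 11 N holds it at home, so a head that is let go rises again by several mm.
- rack: Fixed wooden tool block, 90 x 300 x 50 mm (its x, y, z), origin under its centre; three through holes 36 mm in diameter at y = -100, 0 and 100 mm, in each of which a head stands loosely, its collar on the block's top and its boss's top 144 mm above the bench.
- drum: Dark grey cylindrical sanding drum, diameter 72 mm, same shank, collar, boss and lengths as the cone, standing in another hole of the block; origin at its shank's end. Not to be moved.
- mushroom: Dark red mushroom-shaped scouring head, diameter 76 mm, same shank, collar, boss and lengths as the cone, standing in another hole of the block; origin at its shank's end. Not to be moved.
- tin_mid (a point): Centre (50 mm up) of a black and gold glue tin, 84 mm in diameter, 106 mm high, standing on the bench. Not to be moved.
- last_mid (a point): Middle (45 mm up) of a green plastic shoe last on the bench, 246 mm long (its x), 84 mm wide, 88 mm high. Not to be moved.
Not all that is in view belongs to the job. What is shaped like the cone but blue is not meant.

How it is judged (in metres and radians):
On the way, in this order (a step that is already met when the one before it is completed fails the run):
1. the cone is lifted clear of the tool block, upright (z of cone_tip in the frame of rack above 0.052 m and angle between cone's own z axis and vertical below 0.25 rad), for 0.1 s.
2. the key has slipped into the keyway and the shank is pushed home (z of cone_tip in the frame of hub_mouth below -0.0375 m and horizontal distance between cone_tip and hub_mouth below 0.004 m), for 0.2 s.
At the end, for the whole second after the job is handed in: Through the last second: shank at least 37.5 mm deep in the hub (40 is fully home), within 4 mm of the bore's axis, upright within 0.06 rad, ejector held down at least 7.5 mm, fingers still on the cone with more than 3 N, other heads, tin and last left in place (all of step 2 and angle between cone's own z axis and vertical below 0.06 rad and value of joint ejector above 0.0075 m and contact force between the fingers and cone above 3 N); the arm keeps its last pose, push and grip.
It fails at once if one of the other two heads is moved by more than 15 mm (distance of any of drum, mushroom from where it was at the start of the episode above 0.015 m).
It fails at once if the glue tin or the shoe last is moved by more than 20 mm (distance of any of tin_mid, last_mid from where it was at the start of the episode above 0.02 m).
It also fails if it takes over 54 s, if anything falls off the work surface, if the arm or the gripper's body presses on something with over 40 N, if the wrist force passes 120 N, or if a joint passes its speed limit or range.

ROBOT

A 6-joint arm with a two-finger parallel gripper is mounted at the origin on the work surface. World frame = base frame: x ahead of the robot, y to its left, z up, the work surface at z = 0. Lengths are in m, angles in degrees, forces in N, time in s.
With the tool pointing down it reaches from about 0.275 to 1 m from the base axis. Payload 8.4 kg.
Tool frame: the origin (TCP) lies between the finger pads; the fingertips stand 17 mm ahead of it and the grasp point (between the pads) lies 2 mm behind it; y points along the fingers, x is the direction in which the jaws open and shut, and the axes are right-handed (so a half turn about y gives the same grasp; the last joint's range is limited). The gripper opens to 85 mm and grips with 20 to 120 N. Pads are 22 mm wide; open, the fingers measure 114 mm over their backs; the gripper's body (76 mm by 85 mm) begins 54 mm behind the grasp point. The pads swing forward as they close: fully open they stand 13 mm farther back than shut.
Start: joints at [65.523, 20.225, 93.587, -0, 66.188, -0.138], TCP at [0.258, 0.569, 0.248] pointing down, gripper open.
Joint ranges: [-150.9, 150.9], [-52.94, 120.26], [3.33, 152.33], [-74.26, 254.26], [0, 154.13], [-172.89, 172.89]. Speed limits (degrees/s): [127.2, 127.2, 159.86, 180, 180, 180].

INTERFACE

Orientations are given as a 3x3 rotation matrix whose columns are the frame's x, y, z axes.
In Python, from workcell import * gives the robot as it stands.
- The arm moves only by the tool carry_out, never from a script. Its argument "deltas" is a list of rows, each an object of numbers: "x", "y", "z": the shift along the world's x, y, z in cm; "roll": the turn about the world's z in degrees; "jaw": the finger opening in cm, from 0 to 8.54. In form: [{"x": .., "y": .., "z": .., "roll": .., "jaw": ..}, ...]. A call has exactly 10 rows; each row shifts and turns the pose as measured when the row begins; what a row does not reach is not made up. A row lasts 1/8 s, in which the tool goes at most 62.5 mm and 10.7 degrees, less where a joint would pass 70% of its speed; a pose out of reach is approached as far as the arm can. A call is refused whole if a number of a shift passes 6.25 or a number of a turn 10.7, either way. A call with a gripper value outside its range is refused whole. The fingers move at their own pace and stop on an object; the grip force is fixed at half the most. Time passes only in rows, so rows that do not move let the fingers close, or fill a call up. It gives the time, the measured TCP pose, the force and the opening at its end, in the units of the state.
- read_state(): the state, without advancing time (a new reading comes with each control period).
- read_camera(name): name is "scene" or "side" or "wrist"; returns the picture (384x512x3 uint8, red, green, blue); there is no depth.
- get_calibration(name): a dict with "fx", "fy", "cx", "cy" (pixels), "k1" (the pictures are not rectified: a ray, as slopes to the right and down, at radius r is drawn at 1 + k1 r^2 times it, then the intrinsics apply), "eye" and "attitude" of the camera in the world; the wrist camera has in their place "T_tool_cam" (4x4, takes a point from camera to tool coordinates, whose origin is the TCP and whose axes are the tool frame's). Camera axes: x right, y down, z forward; pixel columns grow to the right and rows downward; lengths in m; the calibration is good to about 2 mm. A picture is of the moment at which its call begins: read the wrist's pose just before it. get_calibration takes no time and is no camera call.
- hand_in(): hands the job in, once; it reports no verdict.
The state is a dict: "time_s": time; "qpos": joint angles; "dq": joint speeds; "joint_torque": joint torques, N m; "tcp_pos": TCP position; "eef_rot": TCP orientation; "contact_force": force on the tool from outside, world axes, zero at the start; "moment": the same for the moment, N m; "opening": opening from 0.0 (shut) to 1.0 (fully open).
Only numpy, scipy, OpenCV 4.12 (cv2) and the standard library are available. Lean on these libraries where they do the work, as an engineer would, in place of code of your own. Each camera call takes 0.05 s, during which the arm holds its last target. There are 200 camera calls.

## Working session

There is one attempt and no reset: what is moved stays moved. The work goes in short steps, Python scripts to look and compute and a tool call to move; the robot and the scene stay as the last step left them, time stands still between calls to the robot, and variables do not carry over. Pictures are saved under pics/ and viewed, about 8 in all and at most 12, crops included, and the job is handed in when it is done.

Besides the shell and the picture viewer there is one more tool, called after "Request:" by a JSON object that holds its "name" and its "arguments". carry_out: Moves the arm, as the interface text tells. Its arguments: {"type":"object","properties":{"deltas":{"type":"array","items":{"type":"object","properties":{"x":{"type":"number"},"y":{"type":"number"},"z":{"type":"number"},"roll":{"type":"number"},"jaw":{"type":"number"}}}}},"required":["deltas"]}

```bash
mkdir -p pics; cat > h.py <<'E'
from workcell import *
import numpy as np, cv2
def cam(n,st=None):
    c=get_calibration(n)
    if n=="wrist":
        st=st or read_state(); T=np.eye(4);T[:3,:3]=np.array(st["eef_rot"]);T[:3,3]=st["tcp_pos"]
        M=T@np.array(c["T_tool_cam"]); return c,M[:3,:3],M[:3,3]
    return c,np.array(c["attitude"]),np.array(c["eye"])
def ray(C,u,v):
    c,R,e=C; K=np.array([[c["fx"],0,c["cx"]],[0,c["fy"],c["cy"]],[0,0,1.]])
    p=cv2.undistortPoints(np.array([[[u,v]]],float),K,np.array([c["k1"],0,0,0.]))[0,0]
    return e,R@np.array([p[0],p[1],1])
def onz(C,u,v,z):
    e,d=ray(C,u,v); return e+d*(z-e[2])/d[2]
def proj(C,P):
    c,R,e=C; q=R.T@(np.array(P)-e); a=q[:2]/q[2]; a=a*(1+c["k1"]*(a@a)); return np.array([c["fx"]*a[0]+c["cx"],c["fy"]*a[1]+c["cy"]])
def save(n,f,crop=None,s=1):
    im=read_camera(n)[...,::-1]; cv2.imwrite("pics/raw_"+f,im)
    if crop: x0,y0,x1,y1=crop; im=im[y0:y1,x0:x1]
    cv2.imwrite("pics/"+f,cv2.resize(im,None,fx=s,fy=s,interpolation=cv2.INTER_CUBIC))
E
python3 - <<'E'
from h import *
st=read_state(); print(st)
save("scene","s.png",s=1.5);save("side","d.png",s=1.5)
for n in("scene","side","wrist"):print(get_calibration(n))
E
```

```text
{'time_s': 0.0, 'qpos': array([ 6.55251492e+01,  2.02638597e+01,  9.36289999e+01,  2.17780466e-03,
        6.61896713e+01, -1.38381798e-01]), 'dq': array([ 0.02832077,  0.06985635, -0.01593972,  0.08906469, -0.02021998,
       -0.01787461]), 'joint_torque': array([ 2.22504059e-03, -6.05235100e+01, -3.42072093e+01,  9.37072696e-05,
        8.99465871e-03,  4.67767427e-05]), 'tcp_pos': array([0.25736563, 0.56904282, 0.24754728]), 'eef_rot': array([[ 4.12107939e-01, -6.28413873e-04, -9.11134815e-01],
       [ 9.11133894e-01, -1.29659654e-03,  4.12108416e-01],
       [-1.44034890e-03, -9.99998962e-01,  3.82314500e-05]]), 'contact_force': array([-0.72837308, -0.1866583 , -0.35919511]), 'moment': array([-0.01016088, -0.00118139, -0.01898795]), 'opening': 0.9980308147716294}
{'fx': 378.2112458109639, 'fy': 378.2112458109639, 'cx': 254.6329066424553, 'cy': 192.60718343744668, 'k1': 0.03288572941934932, 'eye': array([1.02745194, 0.12386123, 0.7202744 ]), 'attitude': array([[-0.1445562 ,  0.76288162, -0.63017072],
       [ 0.98948767,  0.10874455, -0.09533505],
       [-0.00420172, -0.63732743, -0.77058165]])}
{'fx': 470.93669917636515, 'fy': 470.93669917636515, 'cx': 258.8643468834516, 'cy': 189.38992466282204, 'k1': -0.16004675144594385, 'eye': array([ 0.47134077, -0.7898794 ,  0.97597967]), 'attitude': array([[ 0.99647091, -0.06245122,  0.05608539],
       [-0.08381512, -0.70402828,  0.70520863],
       [-0.00455544, -0.70742069, -0.70677805]])}
{'fx': 343.4911826152571, 'fy': 343.4911826152571, 'cx': 253.00226238867853, 'cy': 194.59298742335685, 'k1': 0.03538079163952985, 'T_tool_cam': array([[ 9.99998846e-01, -1.05235055e-03,  1.09571792e-03,
         9.68113705e-04],
       [-1.36033880e-03, -2.99131536e-01,  9.54210917e-01,
        -1.25538975e-01],
       [-6.76400595e-04, -9.54211306e-01, -2.99132623e-01,
         7.74217472e-02],
       [ 0.00000000e+00,  0.00000000e+00,  0.00000000e+00,
         1.00000000e+00]])}
```

View pics/s.png

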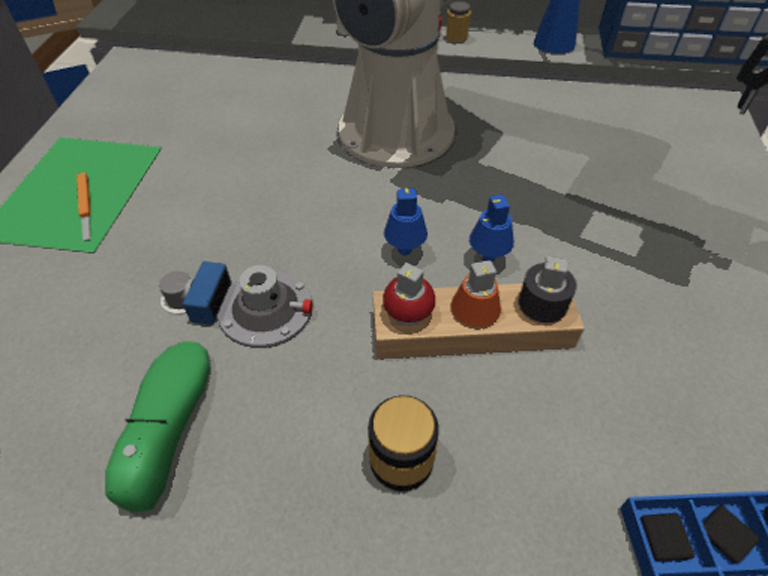

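View pics/d.png

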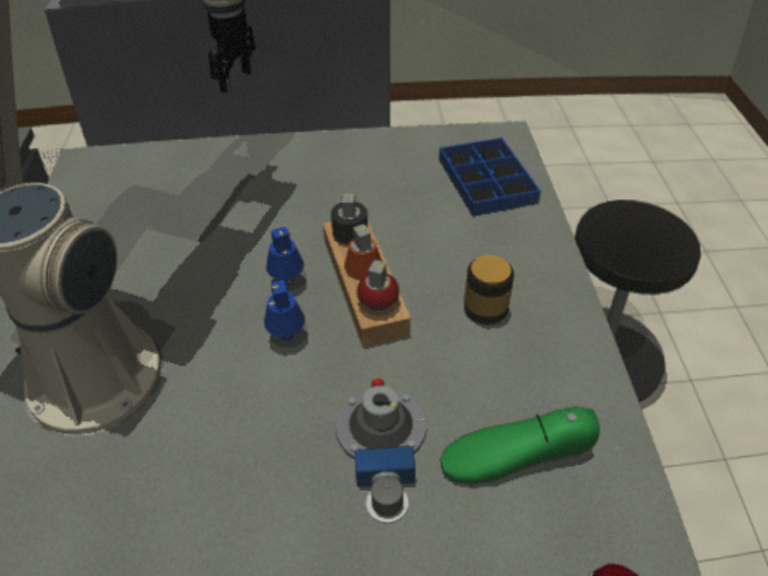

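The scene view (1.5×) shows the orange cone in the middle hole at (478,295). These could be mistaken for it:
- blue look-alikes at (405,225) and (492,230)
- red mushroom at (409,300)
- grey drum at (547,290)
- orange knife on the mat at (83,195)

I choose the orange cone in the block. The hub is at (259,278), with the red knob at (306,305) and the chute at (207,292).

```bash
python3 - <<'E'
import cv2,numpy as np
a=cv2.imread("pics/raw_s.png");d=cv2.imread("pics/raw_d.png")
f=lambda i,x,y,w,h:cv2.resize(i[y:y+h,x:x+w],(400,300),interpolation=cv2.INTER_CUBIC)
cv2.imwrite("pics/c1.png",np.vstack([np.hstack([f(a,280,165,80,60),f(a,135,165,80,60)]),np.hstack([f(d,210,140,80,60),f(d,215,245,80,60)])]))
E
```

```text
(no output)
```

View pics/c1.png

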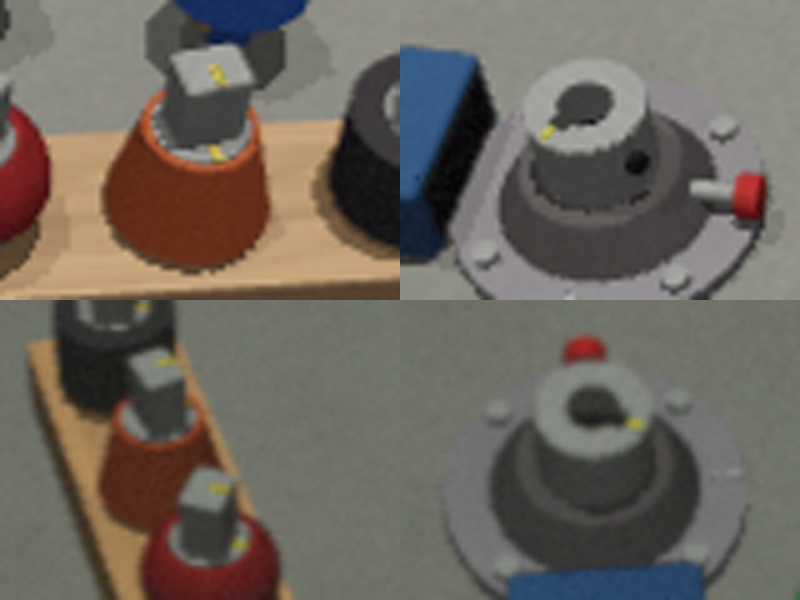

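```bash
python3 - <<'E'
from h import *
S=cam("scene");D=cam("side")
g=lambda ox,oy,x,y:(ox+(x+.5)/5-.5,oy+(y+.5)/5-.5)
np.set_printoptions(precision=4,suppress=True)
for nm,(x,y) in dict(c=(212,71),a=(170,55),b=(235,45),cc=(252,85),d=(188,98)).items(): print("boss S",nm,onz(S,*g(280,165,x,y),.144)[:2])
print("conetop yel S",onz(S,*g(280,165,217,153),.106)[:2],"bossyel",onz(S,*g(280,165,212,64),.144)[:2],onz(S,*g(280,165,220,84),.144)[:2])
print("boss D",onz(D,*g(210,140,157,65),.144)[:2])
for nm,(x,y) in dict(hub=(187,105),bore=(184,103),yel=(147,132)).items(): print("S",nm,onz(S,*g(135,165,x,y),.075)[:2])
for nm,(x,y) in dict(hub=(196,112),bore=(192,107),yel=(236,124)).items(): print("D",nm,onz(D,*g(215,245,x,y),.075)[:2])
print("flange mark S",onz(S,*g(135,165,170,296),.01)[:2],"D",onz(D,*g(215,245,325,172),.01)[:2])
print("tin",onz(S,404/1.5,425/1.5,.106)[:2])
for u,v in((376,345),(578,342),(374,292)):print("rack",onz(S,u/1.5,v/1.5,.05)[:2])
E
```

```text
boss S c [0.5008 0.183 ]
boss S a [0.4944 0.1657]
boss S b [0.485  0.1919]
boss S cc [0.5061 0.1992]
boss S d [0.5167 0.1739]
conetop yel S [0.5119 0.1904] bossyel [0.4969 0.1829] [0.5074 0.1864]
boss D [0.5009 0.1854]
S hub [ 0.5057 -0.1428]
S bore [ 0.5048 -0.1445]
S yel [ 0.5236 -0.1559]
D hub [ 0.5096 -0.1451]
D bore [ 0.508  -0.1421]
D yel [ 0.5276 -0.1535]
flange mark S [ 0.5656 -0.1449] D [ 0.5726 -0.1401]
tin [0.726  0.1033]
rack [0.5826 0.0475]
rack [0.5366 0.3297]
rack [0.4871 0.0298]
```

Request:
{"name": "carry_out", "arguments": {"deltas": [{"x":2.4,"y":-3.8,"z":0,"roll":-4.6,"jaw":8.5},{"x":2.4,"y":-3.8,"z":0,"roll":-4.6,"jaw":8.5},{"x":2.4,"y":-3.8,"z":0,"roll":-4.6,"jaw":8.5},{"x":2.4,"y":-3.8,"z":0,"roll":-4.6,"jaw":8.5},{"x":2.4,"y":-3.8,"z":0,"roll":-4.6,"jaw":8.5},{"x":2.4,"y":-3.8,"z":0,"roll":-4.6,"jaw":8.5},{"x":2.4,"y":-3.8,"z":0,"roll":-4.6,"jaw":8.5},{"x":2.4,"y":-3.8,"z":0,"roll":-4.6,"jaw":8.5},{"x":2.4,"y":-3.8,"z":0,"roll":-4.6,"jaw":8.5},{"x":2.4,"y":-3.8,"z":0,"roll":-4.6,"jaw":8.5}]}}

```text
time_s: 1.35
tcp_pos: [0.5004, 0.178, 0.2447]
eef_rot: [[0.948, -0.005, -0.317], [0.317, -0.002, 0.948], [-0.005, -1.0, 0.0]]
contact_force: [0.4, 0.5, 0.0]
opening: 0.997
```

```bash
python3 - <<'E'
from h import *
st=read_state(); save("wrist","w1.png",s=1.5); print(st["tcp_pos"],st["eef_rot"],st["time_s"],st["contact_force"])
np.save("w1.npy",np.c_[st["eef_rot"],st["tcp_pos"]])
C=cam("wrist",st); print([proj(C,p)*1.5 for p in((.5,.184,.144),(.516,.085,.144))])
E
```

```text
[0.50036042 0.17799998 0.24466636] [[ 9.48373843e-01 -4.71486973e-03 -3.17119572e-01]
 [ 3.17116023e-01 -1.50190392e-03  9.48385561e-01]
 [-4.94779750e-03 -9.99987757e-01  7.07943478e-05]] 1.35 [0.35912694 0.54133371 0.03681947]
[array([383.64054047, 294.73432091]), array([351.88691601, 477.47233384])]
```

View pics/w1.png

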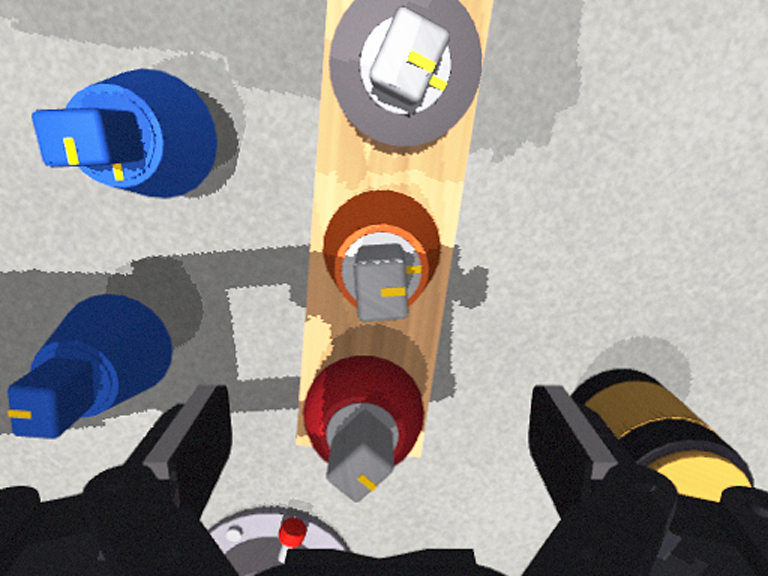

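The wrist view shows the orange cone's boss top centred at about (382,291). Its flats nearly line up with the jaws, and the yellow line points right, towards tool +x.

```bash
python3 - <<'E'
from h import *
m=np.load("w1.npy"); C=cam("wrist",dict(eef_rot=m[:,:3],tcp_pos=m[:,3]))
P=[onz(C,(u+.5)/1.5-.5,(v+.5)/1.5-.5,.144)[:2] for u,v in((357,263),(408,262),(408,319),(357,322),(383,293),(405,292))]
P=np.array(P);print(P,P[:4].mean(0))
ang=lambda d:np.degrees(np.arctan2(d[1],d[0]))
print(ang(P[1]-P[0]),ang(P[2]-P[3]),ang(P[0]-P[3])-90,ang(P[1]-P[2])-90,"yel",ang(P[5]-P[4]))
print(np.linalg.norm(P[1]-P[0]),np.linalg.norm(P[0]-P[3]))
E
```

```text
[[0.48363747 0.19451849]
 [0.50533721 0.20227927]
 [0.51443916 0.17641644]
 [0.49228963 0.16739985]
 [0.49930586 0.18477824]
 [0.50874323 0.18845241]] [0.49892587 0.18515351]
19.67928796972758 22.150169260169775 17.695199132092938 19.388575661889178 yel 21.271998952953425
0.02304579002845575 0.02846541981343002
```

Request:
{"name": "carry_out", "arguments": {"deltas": [{"x":-0.1,"y":0.35,"z":-1.2,"roll":0.8,"jaw":8.5},{"x":0,"y":0.35,"z":-1.3,"roll":0.8,"jaw":8.5},{"x":0,"y":0,"z":-1.3,"roll":0,"jaw":8.5},{"x":0,"y":0,"z":-1.3,"roll":0,"jaw":8.5},{"x":0,"y":0,"z":-1.3,"roll":0,"jaw":8.5},{"x":0,"y":0,"z":-1.3,"roll":0,"jaw":8.5},{"x":0,"y":0,"z":-1.3,"roll":0,"jaw":8.5},{"x":0,"y":0,"z":-1.3,"roll":0,"jaw":8.5},{"x":0,"y":0,"z":-1.2,"roll":0,"jaw":6},{"x":0,"y":0,"z":0,"roll":0,"jaw":4.5}]}}

```text
time_s: 2.65
tcp_pos: [0.4993, 0.1828, 0.1197]
eef_rot: [[0.939, -0.007, -0.343], [0.343, -0.005, 0.939], [-0.008, -1.0, -0.002]]
contact_force: [-0.2, -0.9, -0.2]
opening: 0.598
```

Request:
{"name": "carry_out", "arguments": {"deltas": [{"x":0,"y":0.15,"z":0.9,"roll":0,"jaw":4.5},{"x":0,"y":0,"z":0.1,"roll":0,"jaw":3.5},{"x":0,"y":0,"z":0.1,"roll":0,"jaw":3},{"x":0,"y":0,"z":0.1,"roll":0,"jaw":2},{"x":0,"y":0,"z":0.1,"roll":0,"jaw":1.5},{"x":0,"y":0,"z":0.1,"roll":0,"jaw":1},{"x":0,"y":0,"z":0.1,"roll":0,"jaw":1},{"x":0,"y":0,"z":0.1,"roll":0,"jaw":1},{"x":0,"y":0,"z":0.1,"roll":0,"jaw":1},{"x":0,"y":0,"z":0.1,"roll":0,"jaw":1}]}}

```text
time_s: 3.9
tcp_pos: [0.4988, 0.1841, 0.1389]
eef_rot: [[0.939, -0.008, -0.343], [0.343, -0.005, 0.939], [-0.009, -1.0, -0.002]]
contact_force: [0.2, 0.3, -5.1]
opening: 0.271
```

Request:
{"name": "carry_out", "arguments": {"deltas": [{"x":0,"y":0,"z":0.8,"roll":0,"jaw":1},{"x":0,"y":0,"z":1.6,"roll":0,"jaw":1},{"x":0,"y":0,"z":1.8,"roll":0,"jaw":1},{"x":0,"y":0,"z":1.8,"roll":0,"jaw":1},{"x":0,"y":0,"z":1.8,"roll":0,"jaw":1},{"x":0,"y":0,"z":1.8,"roll":0,"jaw":1},{"x":0,"y":0,"z":1.8,"roll":0,"jaw":1},{"x":0,"y":0,"z":1.8,"roll":0,"jaw":1},{"x":0,"y":0,"z":1.2,"roll":0,"jaw":1},{"x":0,"y":0,"z":0.2,"roll":0,"jaw":1}]}}

```text
time_s: 5.15
tcp_pos: [0.4988, 0.1842, 0.2993]
eef_rot: [[0.939, -0.001, -0.343], [0.343, -0.003, 0.939], [-0.002, -1.0, -0.002]]
contact_force: [0.4, 0.0, -4.5]
opening: 0.272
```

Request:
{"name": "carry_out", "arguments": {"deltas": [{"x":0.1,"y":-2.5,"z":0,"roll":-3,"jaw":1},{"x":0.1,"y":-3.3,"z":0,"roll":-5,"jaw":1},{"x":0.1,"y":-3.3,"z":0,"roll":-5,"jaw":1},{"x":0.1,"y":-3.3,"z":0,"roll":-5,"jaw":1},{"x":0.1,"y":-3.3,"z":0,"roll":-5,"jaw":1},{"x":0.1,"y":-3.3,"z":0,"roll":-5,"jaw":1},{"x":0.1,"y":-3.3,"z":0,"roll":-5,"jaw":1},{"x":0.1,"y":-3.3,"z":0,"roll":-5,"jaw":1},{"x":0,"y":-1.8,"z":0,"roll":-5,"jaw":1},{"x":0,"y":0,"z":0,"roll":-2,"jaw":1}]}}

```text
time_s: 6.4
tcp_pos: [0.5028, -0.098, 0.2949]
eef_rot: [[0.896, -0.01, 0.444], [-0.444, 0.001, 0.896], [-0.009, -1.0, -0.003]]
contact_force: [0.0, 0.2, -3.8]
opening: 0.272
```

```bash
python3 - <<'E'
from h import *
st=read_state(); print(st["tcp_pos"],st["eef_rot"],st["time_s"],st["contact_force"],st["opening"])
for n in("wrist","scene","side"): cv2.imwrite(f"pics/raw2_{n}.png",read_camera(n)[...,::-1])
np.save("w2.npy",np.c_[st["eef_rot"],st["tcp_pos"]])
f=lambda i,x,y,w,h:cv2.resize(i[y:y+h,x:x+w],(400,300),interpolation=cv2.INTER_CUBIC)
I={n:cv2.imread(f"pics/raw2_{n}.png") for n in("wrist","scene","side")}
print([proj(cam(n,st),(.507,-.143,.075)) for n in I])
cv2.imwrite("pics/c2.png",np.vstack([np.hstack([cv2.resize(I["wrist"],(400,300)),f(I["wrist"],180,170,160,120)]),np.hstack([f(I["scene"],95,110,160,120),f(I["side"],175,160,160,120)])]))
E
```

```text
[ 0.50284052 -0.09798725  0.29487506] [[ 0.89617019 -0.00987736  0.44360053]
 [-0.44360956  0.00137713  0.89621909]
 [-0.00946318 -0.99995027 -0.00314755]] 6.4 [ 0.0279726   0.21816664 -3.82240881] 0.27172118074164753
[array([278.46189367, 201.16220855]), array([171.75474178, 186.01120279]), array([252.62065285, 266.35129025])]
```

View pics/c2.png

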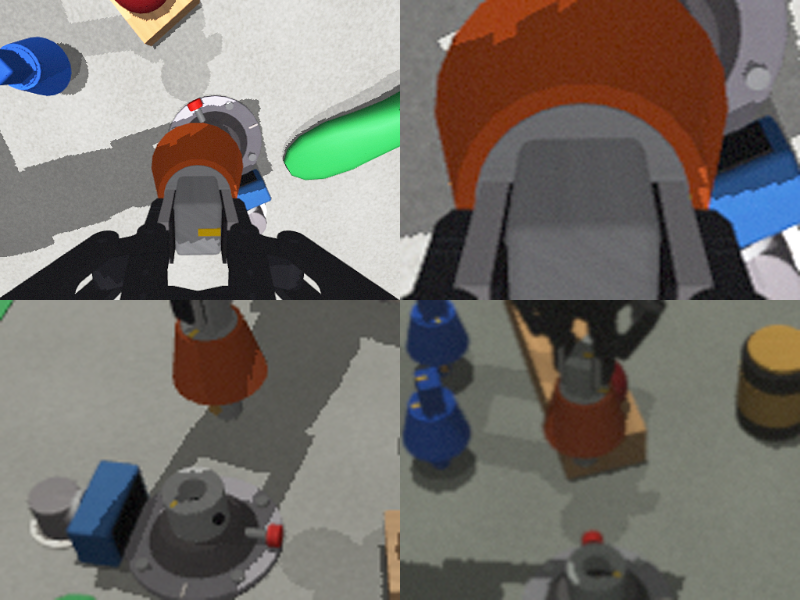

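The cone is upright in the jaws, and it hides the hub from the wrist camera. I'll measure the hub centre and keyway angle from the two unobstructed fixed views.

```bash
python3 - <<'E'
from h import *
from scipy.optimize import minimize
np.set_printoptions(precision=4,suppress=True)
th=np.radians(np.arange(0,360,2))
for n,f in(("scene","raw_s.png"),("side","raw_d.png")):
    C=cam(n); im=cv2.imread("pics/"+f).astype(np.float32); g=cv2.GaussianBlur(im,(0,0),.6).mean(2)
    def samp(i,c,r,t=th):
        p=np.array([proj(C,(c[0]+r*np.cos(a),c[1]+r*np.sin(a),.075)) for a in t],np.float32)
        return cv2.remap(i,p[None,:,0],p[None,:,1],cv2.INTER_CUBIC)[0]
    def cost(c):
        return -(samp(g,c,.026)-samp(g,c,.030)).clip(-20,60).mean()-.5*(samp(g,c,.0155)-samp(g,c,.0105)).clip(-20,80).mean()
    best=min((cost((x,y)),x,y) for x in np.arange(.498,.517,.002) for y in np.arange(-.152,-.135,.002))
    r=minimize(cost,best[1:],method="Nelder-Mead",options=dict(xatol=1e-4,initial_simplex=[best[1:],(best[1]+.002,best[2]),(best[1],best[2]+.002)])); c=r.x
    t=np.radians(np.arange(-80,60,5)); yel=im[...,1:].mean(2)-im[...,0]
    print(n,c,r.fun); 
    d=samp(g,c,.016,t);y=samp(yel,c,.023,t)
    print(np.c_[np.degrees(t),d,y].round(0).T)
    w=(y-20).clip(0);print("yel angle",np.degrees((w*t).sum()/w.sum()))
E
```

```text
scene [ 0.5057 -0.1442] -67.71383666992188
[[-80. -75. -70. -65. -60. -55. -50. -45. -40. -35. -30. -25. -20. -15.
  -10.  -5.   0.   5.  10.  15.  20.  25.  30.  35.  40.  45.  50.  55.]
 [161. 161. 161. 157. 149. 136. 115.  92.  82.  82.  81.  87.  97. 115.
  136. 149. 154. 153. 153. 155. 157. 158. 156. 155. 154. 153. 157. 157.]
 [  3.   3.   4.   4.   3.   3.   4.   5.  30.  93. 104.  39.  -5.   2.
    3.   3.   3.   2.   3.   3.   4.   2.   3.   3.   2.   3.   3.   3.]]
yel angle -31.992762813666502
side [ 0.5084 -0.1424] -54.78424835205078
[[-80. -75. -70. -65. -60. -55. -50. -45. -40. -35. -30. -25. -20. -15.
  -10.  -5.   0.   5.  10.  15.  20.  25.  30.  35.  40.  45.  50.  55.]
 [129. 130. 129. 124. 117. 106.  93.  78.  69.  66.  68.  73.  81.  93.
  104. 113. 120. 124. 127. 127. 129. 129. 128. 128. 126. 127. 127. 125.]
 [  4.   5.   5.   5.   6.   5.   5.   5.  27.  63.  80.  59.  26.   8.
    4.   4.   2.   2.   5.   5.   4.   4.   5.   5.   5.   6.   4.   5.]]
yel angle -30.21981937704116
```

Request:
{"name": "carry_out", "arguments": {"deltas": [{"x":0.1,"y":-0.8,"z":-0.4,"roll":-1,"jaw":1},{"x":0.1,"y":-1,"z":-0.8,"roll":-1,"jaw":1},{"x":0.1,"y":-1,"z":-0.9,"roll":-1,"jaw":1},{"x":0.1,"y":-1,"z":-0.9,"roll":-1,"jaw":1},{"x":0.1,"y":-0.6,"z":-0.9,"roll":-1,"jaw":1},{"x":0,"y":-0.1,"z":-0.9,"roll":-0.5,"jaw":1},{"x":0,"y":0,"z":-0.9,"roll":0,"jaw":1},{"x":0,"y":0,"z":-0.8,"roll":0,"jaw":1},{"x":0,"y":0,"z":-0.4,"roll":0,"jaw":1},{"x":0,"y":0,"z":0,"roll":0,"jaw":1}]}}

```text
time_s: 7.8
tcp_pos: [0.508, -0.1428, 0.2201]
eef_rot: [[0.851, -0.011, 0.526], [-0.526, 0.004, 0.851], [-0.011, -1.0, -0.003]]
contact_force: [0.1, 0.2, -5.0]
opening: 0.269
```

```bash
cat > look.py <<'E'
import sys
from h import *
np.set_printoptions(precision=4,suppress=True)
k=sys.argv[1]
st=read_state(); R=np.array(st["eef_rot"]); print(st["tcp_pos"],R[:,1],"yaw",np.degrees(np.arctan2(R[1,0],R[0,0])),st["time_s"],st["contact_force"],st["opening"])
f=lambda i,x,y,w,h:cv2.resize(i[y:y+h,x:x+w],(400,400),interpolation=cv2.INTER_CUBIC)
I={n:read_camera(n)[...,::-1].copy() for n in("scene","side")}
for n in I: cv2.imwrite(f"pics/raw{k}_{n}.png",I[n])
O={}
for n in I:
    C=cam(n);u,v=proj(C,(.507,-.143,.10)).astype(int); O[n]=(u-40,v-40); print(n,O[n])
cv2.imwrite(f"pics/l{k}.png",np.hstack([f(I[n],*O[n],80,80) for n in I]))
E
python3 look.py 3
```

```text
[ 0.508  -0.1428  0.2201] [-0.0109  0.0035 -0.9999] yaw -31.71883971837031 7.8 [ 0.0908  0.1983 -4.9766] 0.26933548082197334
scene (np.int64(129), np.int64(138))
side (np.int64(212), np.int64(219))
```

View pics/l3.png

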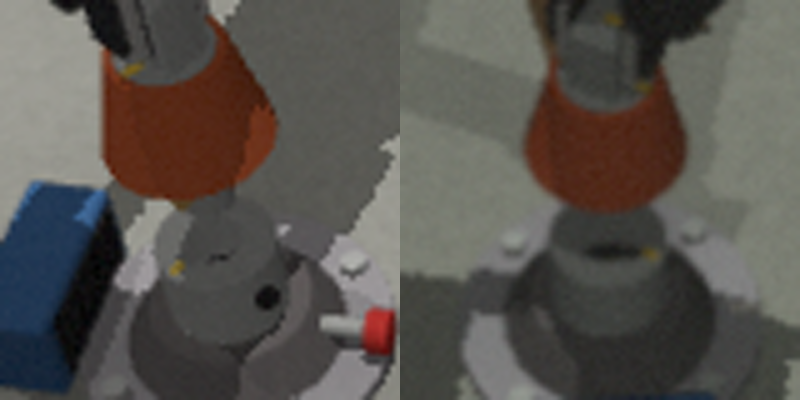

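The cone's yellow line matches the hub's keyway line in both views (scene (132,70) and (178,268), side (645,86) and (651,254)). The shank is just above the bore. I'll lower it and watch the force.

Request:
{"name": "carry_out", "arguments": {"deltas": [{"x":0,"y":0,"z":-0.3,"roll":0,"jaw":1},{"x":0,"y":0,"z":-0.3,"roll":0,"jaw":1},{"x":0,"y":0,"z":-0.3,"roll":0,"jaw":1},{"x":0,"y":0,"z":-0.3,"roll":0,"jaw":1},{"x":0,"y":0,"z":-0.3,"roll":0,"jaw":1},{"x":0,"y":0,"z":-0.3,"roll":0,"jaw":1},{"x":0,"y":0,"z":-0.3,"roll":0,"jaw":1},{"x":0,"y":0,"z":-0.2,"roll":0,"jaw":1},{"x":0,"y":0,"z":-0.2,"roll":0,"jaw":1},{"x":0,"y":0,"z":0,"roll":0,"jaw":1}]}}

```text
time_s: 9.15
tcp_pos: [0.5086, -0.143, 0.1944]
eef_rot: [[0.851, -0.009, 0.526], [-0.526, 0.003, 0.851], [-0.009, -1.0, -0.002]]
contact_force: [-0.2, -0.1, -5.3]
opening: 0.274
```

Request:
{"name": "carry_out", "arguments": {"deltas": [{"x":0,"y":0,"z":-0.2,"roll":0,"jaw":1},{"x":0,"y":0,"z":-0.2,"roll":0,"jaw":1},{"x":0,"y":0,"z":-0.2,"roll":0,"jaw":1},{"x":0,"y":0,"z":-0.2,"roll":0,"jaw":1},{"x":0,"y":0,"z":-0.2,"roll":0,"jaw":1},{"x":0,"y":0,"z":0,"roll":0,"jaw":1},{"x":0,"y":0,"z":0,"roll":0,"jaw":1},{"x":0,"y":0,"z":0,"roll":0,"jaw":1},{"x":0,"y":0,"z":0,"roll":0,"jaw":1},{"x":0,"y":0,"z":0,"roll":0,"jaw":1}]}}

```text
time_s: 10.4
tcp_pos: [0.5086, -0.1435, 0.184]
eef_rot: [[0.851, -0.009, 0.526], [-0.526, 0.002, 0.851], [-0.009, -1.0, -0.003]]
contact_force: [-0.8, -0.6, -5.3]
opening: 0.272
```

```bash
python3 look.py 4; python3 -c "
from h import *
print(read_state()['moment'])"
```

```text
[ 0.5086 -0.1435  0.184 ] [-0.0089  0.0021 -1.    ] yaw -31.704279270158132 10.4 [-0.7585 -0.5702 -5.2712] 0.2721858112274737
scene (np.int64(129), np.int64(138))
side (np.int64(212), np.int64(219))
[-0.28865673  0.09657076  0.03906189]
```

View pics/l4.png

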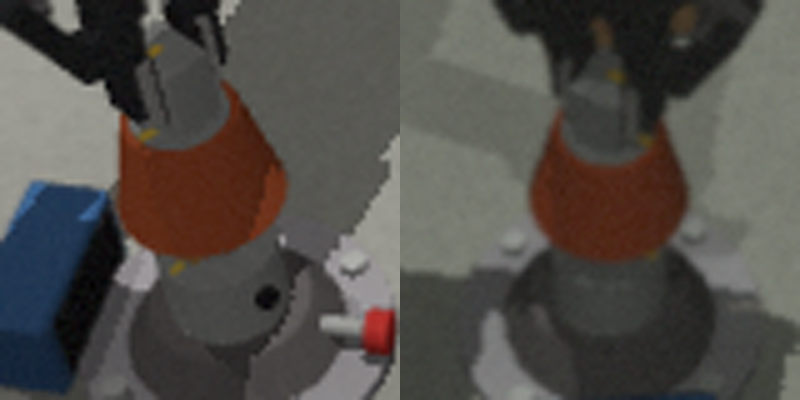

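The shank has entered the bore on centre, and the two yellow marks line up (scene (178,268), side (655,255)). The force reads only the cone's weight, so I'll keep going down.

Request:
{"name": "carry_out", "arguments": {"deltas": [{"x":0,"y":0,"z":-0.25,"roll":0,"jaw":1},{"x":0,"y":0,"z":-0.25,"roll":0,"jaw":1},{"x":0,"y":0,"z":-0.25,"roll":0,"jaw":1},{"x":0,"y":0,"z":-0.25,"roll":0,"jaw":1},{"x":0,"y":0,"z":-0.2,"roll":0,"jaw":1},{"x":0,"y":0,"z":-0.2,"roll":0,"jaw":1},{"x":0,"y":0,"z":-0.2,"roll":0,"jaw":1},{"x":0,"y":0,"z":-0.2,"roll":0,"jaw":1},{"x":0,"y":0,"z":0,"roll":0,"jaw":1},{"x":0,"y":0,"z":0,"roll":0,"jaw":1}]}}

```text
time_s: 11.75
tcp_pos: [0.5088, -0.1435, 0.1657]
eef_rot: [[0.851, -0.009, 0.526], [-0.526, 0.002, 0.851], [-0.008, -1.0, -0.003]]
contact_force: [-1.8, -0.4, 0.6]
opening: 0.268
```

Request:
{"name": "carry_out", "arguments": {"deltas": [{"x":0,"y":0,"z":-0.25,"roll":0,"jaw":1},{"x":0,"y":0,"z":-0.25,"roll":0,"jaw":1},{"x":0,"y":0,"z":-0.25,"roll":0,"jaw":1},{"x":0,"y":0,"z":-0.25,"roll":0,"jaw":1},{"x":0,"y":0,"z":-0.25,"roll":0,"jaw":1},{"x":0,"y":0,"z":-0.25,"roll":0,"jaw":1},{"x":0,"y":0,"z":-0.25,"roll":0,"jaw":1},{"x":0,"y":0,"z":-0.25,"roll":0,"jaw":1},{"x":0,"y":0,"z":-0.25,"roll":0,"jaw":1},{"x":0,"y":0,"z":-0.25,"roll":0,"jaw":1}]}}

```text
time_s: 13.0
tcp_pos: [0.509, -0.1434, 0.1582]
eef_rot: [[0.851, -0.007, 0.526], [-0.526, 0.002, 0.851], [-0.007, -1.0, -0.002]]
contact_force: [-12.7, 3.0, 33.0]
opening: 0.27
```

```bash
python3 look.py 5; python3 -c "
from h import *
print(read_state()['moment'],read_state()['tcp_pos'])"
```

```text
[ 0.509  -0.1434  0.1582] [-0.0067  0.0018 -1.    ] yaw -31.719895007885427 13.0 [-12.6947   2.9616  32.9779] 0.26968765490545527
scene (np.int64(129), np.int64(138))
side (np.int64(212), np.int64(219))
[0.46554263 2.61267325 0.01024481] [ 0.50901199 -0.14346452  0.15822607]
```

View pics/l5.png

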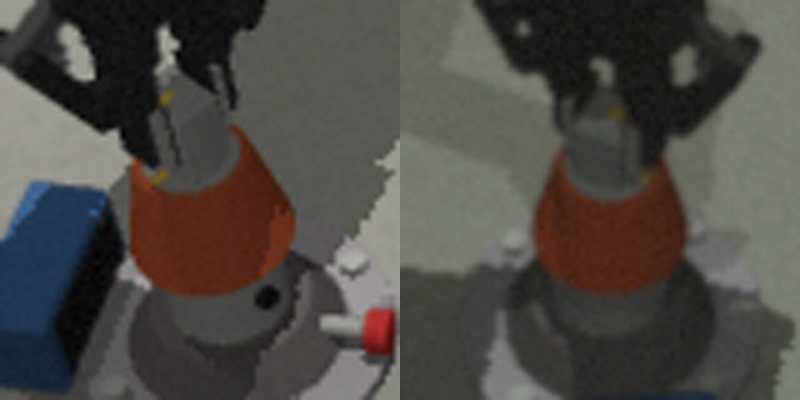

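```bash
python3 - <<'E'
from h import *
t=np.linspace(0,2*np.pi,180)
for n,f in(("scene","raw5_scene.png"),("side","raw5_side.png")):
    C=cam(n); im=cv2.imread("pics/"+f).astype(int); o=(im[...,2]-im[...,1]>35)
    u0,v0=proj(C,(.507,-.143,.085)).astype(int)
    m=np.zeros_like(o);m[v0-45:v0+35,u0-25:u0+20]=o[v0-45:v0+35,u0-25:u0+20]
    ys,xs=np.nonzero(m);print(n,"meas bottom",ys.max()+.5,"cols",xs.min()-.5,xs.max()+.5)
    for z in(.079,.081,.083,.085,.089):
        p=np.array([proj(C,(.507+.037*np.cos(a),-.143+.037*np.sin(a),z)) for a in t]);print(z,p[:,1].max().round(1),p[:,0].min().round(1),p[:,0].max().round(1))
E
```

```text
scene meas bottom 196.5 cols 154.5 187.5
0.079 197.7 154.6 188.1
0.081 197.2 154.4 188.0
0.083 196.6 154.2 187.9
0.085 196.0 154.1 187.7
0.089 194.8 153.7 187.5
side meas bottom 276.5 cols 238.5 266.5
0.079 278.6 236.7 268.5
0.081 278.1 236.7 268.5
0.083 277.6 236.6 268.5
0.085 277.1 236.6 268.5
0.089 276.1 236.5 268.5
```

Request:
{"name": "carry_out", "arguments": {"deltas": [{"x":-0.15,"y":0,"z":-0.15,"roll":0,"jaw":1},{"x":-0.1,"y":0,"z":-0.2,"roll":0,"jaw":1},{"x":-0.1,"y":0,"z":-0.25,"roll":0,"jaw":1},{"x":-0.05,"y":0,"z":-0.25,"roll":0,"jaw":1},{"x":-0.05,"y":0,"z":-0.25,"roll":0,"jaw":1},{"x":-0.05,"y":0,"z":-0.25,"roll":0,"jaw":1},{"x":-0.05,"y":0,"z":-0.25,"roll":0,"jaw":1},{"x":-0.05,"y":0,"z":-0.25,"roll":0,"jaw":1},{"x":-0.05,"y":0,"z":-0.25,"roll":0,"jaw":1},{"x":-0.05,"y":0,"z":-0.25,"roll":0,"jaw":1}]}}

```text
time_s: 14.35
tcp_pos: [0.508, -0.1433, 0.158]
eef_rot: [[0.851, 0.009, 0.525], [-0.525, 0.0, 0.851], [0.007, -1.0, 0.005]]
contact_force: [-10.1, 2.9, 31.1]
opening: 0.271
```

Request:
{"name": "carry_out", "arguments": {"deltas": [{"x":0,"y":0.1,"z":-0.25,"roll":2,"jaw":1},{"x":0,"y":-0.1,"z":-0.25,"roll":-2,"jaw":1},{"x":0,"y":-0.1,"z":-0.25,"roll":-2,"jaw":1},{"x":0,"y":0.1,"z":-0.3,"roll":2,"jaw":1},{"x":0.1,"y":0,"z":-0.3,"roll":0,"jaw":1},{"x":-0.05,"y":0,"z":-0.3,"roll":0,"jaw":1},{"x":0,"y":0,"z":-0.25,"roll":0,"jaw":1},{"x":0,"y":0,"z":-0.25,"roll":0,"jaw":1},{"x":0,"y":0,"z":-0.25,"roll":0,"jaw":1},{"x":0,"y":0,"z":-0.25,"roll":0,"jaw":1}]}}

```text
time_s: 15.6
tcp_pos: [0.5084, -0.1433, 0.1579]
eef_rot: [[0.851, 0.012, 0.525], [-0.525, -0.001, 0.851], [0.01, -1.0, 0.006]]
contact_force: [-13.0, 2.2, 34.3]
opening: 0.274
```

```bash
python3 look.py 6
```

```text
[ 0.5084 -0.1433  0.1579] [ 0.0119 -0.0006 -0.9999] yaw -31.678826604846915 15.6 [-12.9903   2.1692  34.2622] 0.2739041219685295
scene (np.int64(129), np.int64(138))
side (np.int64(212), np.int64(219))
```

View pics/l6.png

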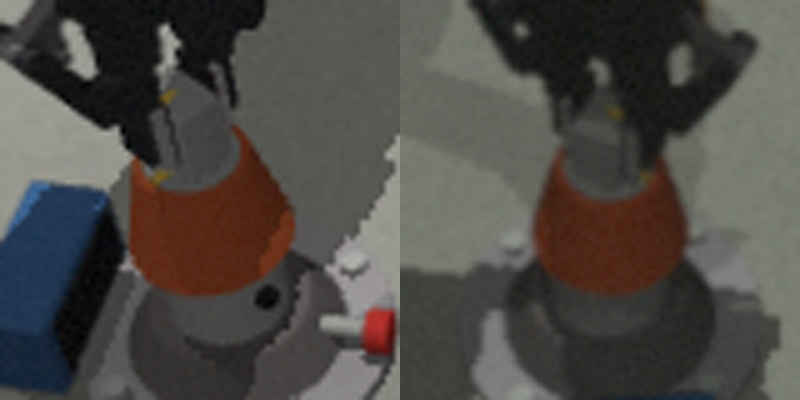

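The cone stayed put under wiggling and repeated pushing: TCP z held at 0.158 with about 34 N of upward reaction. The pictures show no change and put the cone's base at about the seated height. I'm handing in while pressing.

```bash
python3 -c "
from workcell import *
print(hand_in()); s=read_state(); print(s['time_s'],s['tcp_pos'],s['contact_force'],s['opening'])"
```

```text
the job is handed in; nothing more can be done
None
the job is handed in; nothing more can be done
```

I took the orange cone out of the middle hole, carried it over the mushroom head and lowered its shank into the hub. The key was turned beforehand to the keyway seen at about -32°, so it went straight in without feeling for the slot. I pushed until the collar seated and handed in at 15.6 s, still gripping and pressing.

**Seating:** The ejector was felt at TCP z of about 0.166 m. The cone then stopped firmly at 0.158 m and moved no more than 0.3 mm through sideways and turning wiggles under push.

**Final hold:** The upward reaction was about 34 N, with about 13 N sideways, mostly along x, left unrelieved. The gripper was tilted about 0.012 rad, and its opening of 0.27 (about 23 mm) matches the 24 mm boss.

**Less certain:** The cameras agree with fully home only to about 2–4 mm. The scene view put the cone base at about 0.083 m against 0.081 m expected. The side view read 1–2 pixels high, which I put down to the colour threshold.

**Not checked:** I took no final picture of the drum, mushroom, tin or last. The arm met no unexpected force on the way. `hand_in` gave no verdict, and the state could not be read afterwards.

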